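# Clip the lifter onto the tube rack and hold it above the incubator

## Robot

A 7-joint arm with a two-finger parallel gripper is mounted at the origin on the work surface. World frame = base frame: x ahead of the robot, y to its left, z up, the work surface at z = 0. Lengths are in m, angles in degrees, forces in N, time in s.
With the tool pointing down it reaches from about 0.425 to 0.8 m from the base axis. Payload 8.3 kg.
Tool frame: the origin (TCP) lies at the very end of the fingers, on their centre line; the grasp point (between the pads) lies 19 mm behind it; z points along the fingers, y is the line along which they close (so a half turn about z gives the same grasp; the last joint's range is limited). The gripper opens to 85 mm and grips with 20 to 120 N. Pads are 22 mm wide; open, the fingers measure 114 mm over their backs; the gripper's body (76 mm by 85 mm) begins 54 mm behind the grasp point. The pads swing forward as they close: fully open they stand 13 mm farther back than shut.
Start: joints at [62.344, 21.967, 0.94, 78.501, -0.361, 79.538, -2.664], TCP at [0.255, -0.571, 0.231] pointing down, gripper open.
Joint ranges: [-169.22, 169.22], [-14.56, 117.87], [-87.37, 89.26], [10.42, 133.3], [-82.24, 262.24], [0.94, 117.77], [-172.7, 172.7]. Speed limits (degrees/s): [136.94, 136.94, 172.46, 172.46, 180, 180, 180].

## Interface

Orientations are given as a 3x3 rotation matrix whose columns are the frame's x, y, z axes.
In Python, from rig import arm gives the robot as it stands.
- The arm moves only by the tool apply_moves, never from a script. Its argument "rows" is a list of rows, each an object with "delta_pos": the shift along the tool's x, y, z scaled (see below), a list of three; "dr": the turn, a rotation vector about the tool's x, y, z scaled (see below), a list of three; "hand": the closure, from 0 (fully open) to 1 (shut). In form: [{"delta_pos": [dx, dy, dz], "dr": [ax, ay, az], "hand": hand}, ...]. A call has 1 to 8 rows; each row shifts and turns the commanded pose from where the row before left it, along the tool's axes as they then stand; what a row does not reach is not made up. The controller multiplies each number of a shift by 3 cm and each number of a turn by 0.15 rad. A row lasts 1/8 s, in which the tool goes at most 62.5 mm and 10.7 degrees, less where a joint would pass 70% of its speed; a pose out of reach is approached as far as the arm can. A call with a number of a shift or a turn outside -1 to 1 is refused whole. A call with a gripper value outside its range is refused whole. The fingers move at their own pace and stop on an object; "force" is the grip in N (left out, the last holds). Time passes only in rows, so rows that do not move let the fingers close. It gives the time, the measured TCP pose, the force, the opening and the grip force at its end, in the units of the state.
- arm.sense(): the state, without advancing time (a new reading comes with each control period).
- arm.snapshot(name): name is "scene" or "side" or "wrist"; returns (picture, depth): 420x560x3 uint8, red, green, blue; 420x560 float32, m along the optical axis (not along the pixel's ray), 0 where there is no reading.
- arm.camera_info(name): a dict with "mtx" (3x3 intrinsics, pixels), "D" ([k1, k2, p1, p2, k3] as OpenCV has them; the pictures are not rectified), "position" and "attitude" of the camera in the world; the wrist camera has in their place "T_tool_cam" (4x4, takes a point from camera to tool coordinates, whose origin is the TCP and whose axes are the flange's). Camera axes: x right, y down, z forward; pixel columns grow to the right and rows downward; lengths in m; the calibration is good to about 2 mm. A picture is of the moment at which its call begins: read the wrist's pose just before it. camera_info takes no time and is no camera call.
- arm.hand_in(): hands the job in; it is judged then, once.
Trained networks look in the newest picture that a camera, given by its name, has taken for a name from the list of things; names that differ only in an ending like _2 or _b are one class to them, and where a whole thing is asked for, a point or a joint stands for the part that bears it (a point fixed in the world has none). Each returns a list of dicts, best first, with "confidence" (0 to 1); they miss things now and then, are a little off and sometimes report something else, mostly with a low value. They report only what shows in the picture. A call takes as long as a camera call. They do not tell look-alikes from the thing itself.
- arm.find_in(query, camera): "uv" ([column, row] in pixels, amid what is visible of it).
- arm.outline_of(query, camera): "region" (420x560 bool, what is visible of it) and "uv" ([column, row] in pixels, amid what is visible of it).
The state is a dict: "time": time; "joint_pos": joint angles; "joint_velocities": joint speeds; "tau": joint torques, N m; "ee_pos": TCP position; "eef_rot": TCP orientation; "force": force on the tool from outside, world axes, zero at the start; "torque": the same for the moment, N m; "finger_gap": finger opening in m; "grasp_force": force on a finger pad.
Only numpy, scipy, OpenCV 4.12 (cv2) and the standard library are available. Lean on these libraries where they do the work, as an engineer would, in place of code of your own. Each camera call takes 0.05 s, during which the arm holds its last target. There are 200 camera calls.

## Task

Lift the rack of orange-capped sample tubes out of the dry incubator with the blue lifting clip: take the clip from its holder, press it down over the middle of the rack's top rail until both jaws snap shut under the rail, then raise the rack straight up by the clip. Hold it level and still over the incubator, its feet at least 40 mm above the incubator's rim, for two seconds, and finish while still holding it there. Never touch the rack itself with the gripper or tip it, and leave the two bottles and the specimen jar alone.

Things in the scene. Friction and masses are not known exactly. Their poses are not given: they have to be found in the camera images.
- incubator: Low white box with a green front panel, fixed to the bench, 180 (its x) x 230 (its y) x 60 mm high, with an open well 124 x 184 mm whose floor is 20 mm above the bench; rim at 60 mm. Origin: centre of its underside. It may stand left or right of the clip holder.
- rack: White tube rack standing loose in the incubator's well, 90 (x) x 150 (y) mm, 0.35 to 0.6 kg, its centre of mass on its middle axis; six orange-capped tubes (caps 25 mm across, tops at 88 mm) fixed in it in two rows at x = +-30 mm. An aluminium rail runs along its y above its middle, carried by a post at each end. Origin: centre of its underside, z up.
- rack_rail (a point): Middle of the top of the rack's rail, 134 mm above the rack's underside; axes as the rack's. The rail lies along y, 12 mm wide and 12 mm high with a rounded top and a flat underside; 96 mm of it are free between the posts.
- clip: Blue lifting clip, 0.12 kg, upright and loose in its holder. A plate 30 (x) x 74 (y) x 8 mm carries a grip block, 16 (x) x 30 (y) mm, 8 to 58 mm above the origin. Below it hang two sprung steel jaws with yellow lead-ins, 36 mm wide along y, reaching 33 mm below the origin. Origin: middle of the plate's underside, z up. The rail must run along the clip's y.
- clip_grip (a point): Middle of the clip's grip block, 36 mm above the clip's origin; axes as the clip's. Pinch here from above across the 16 mm (along x); fingertips then clear the plate.
- jaw_a (a joint): Opening (rad) of the clip's +x jaw: 0 shut, about 0.2 as the rail passes, 0.6 at most; sprung shut. Lowered over the rail (about 2 to 6 N of push, sideways catch about 5 mm), the jaws spread and snap shut beneath it 2 mm before the plate's underside (clip origin) meets the rail's top, a hard stop. On lifting, the rail drops 2.5 mm onto the jaws, which hold it.
- jaw_b (a joint): The same for the jaw on its -x side.
- clip_holder: Grey holder fixed to the bench, base 70 (x) x 100 (y) mm; the ends of the clip's plate rest on two walls 50 mm high, between end stops 54 mm high at its +-y ends; the jaws hang free between the walls. The clip lifts straight out. Origin: centre of its underside.
- amber_bottle: Bystander: loose amber bottle with a blue cap, 72 mm across, 140 mm high. Origin: centre of its underside.
- clear_bottle: Bystander: loose clear bottle with a blue cap, 68 mm across, 120 mm high. Origin: centre of its underside.
- specimen_jar: Bystander: loose clear jar with an orange cap, 50 mm across, 60 mm high. Origin: centre of its underside.
Not all that is in view belongs to the job. There is more than one size of the clip; the one meant has the size given above.

How it is judged:
By the outcome, as a careful person would: the job done as asked, in the order asked, and still so for the second after the job is handed in, while the arm keeps its last pose, push and grip.
It also fails if it takes over 46 s, if anything falls off the work surface, if the arm or the gripper's body presses on something with over 40 N, if the wrist force passes 120 N, or if a joint passes its speed limit or range.

## Working session

There is one attempt and no reset: what is moved stays moved. The work goes in short steps, Python scripts to look and compute and a tool call to move; the robot and the scene stay as the last step left them, time stands still between calls to the robot, and variables do not carry over. Pictures are saved under pics/ and viewed, at most 10 in all, crops included, and the job is handed in when it is done.

Besides the shell and the picture viewer there is one more tool, called after "Call:" as name([rows], argument=value, ...), one row to a line, values as JSON. apply_moves: Moves the arm, as the interface text tells. Its arguments: {"type":"object","properties":{"rows":{"type":"array","items":{"type":"object","properties":{"delta_pos":{"type":"array","items":{"type":"number","minimum":-1,"maximum":1}},"dr":{"type":"array","items":{"type":"number","minimum":-1,"maximum":1}},"hand":{"type":"number"}}}},"force":{"type":"number"}},"required":["rows"]}

```bash
mkdir -p pics
cat > h.py <<'E'
import numpy as np, cv2
from rig import arm
def rot(a):
    a=np.array(a); 
    return a if a.shape==(3,3) else None
def pts(cam,depth,uv,state=None):
    """world points for pixel array uv (n,2), using depth at pixels"""
    ci=arm.camera_info(cam); uv=np.asarray(uv,float).reshape(-1,2)
    n=cv2.undistortPoints(uv[:,None],np.array(ci['mtx']),np.array(ci['D']))[:,0]
    z=depth[uv[:,1].astype(int),uv[:,0].astype(int)]
    p=np.c_[n*z[:,None],z]
    if cam=='wrist':
        T=np.array(ci['T_tool_cam']); p=p@T[:3,:3].T+T[:3,3]
        return p@np.array(state['eef_rot']).T+np.array(state['ee_pos'])
    return p@np.array(ci['attitude']).T+np.array(ci['position'])
E
python3 - <<'E'
from h import *
s=arm.sense(); print(s['time'],s['ee_pos'],np.round(s['eef_rot'],3),s['finger_gap'])
ims=[]
for c in ['scene','side']:
    ci=arm.camera_info(c); print(c,ci['position'],np.round(ci['attitude'],3).tolist())
    im,d=arm.snapshot(c); np.savez(f'{c}.npz',im=im,d=d)
    cv2.imwrite(f'pics/{c}.png',im[...,::-1])
    for q in ['clip','clip_holder','rack_rail','rack','incubator','amber_bottle','clear_bottle','specimen_jar']:
        for r in arm.find_in(q,c)[:4]:
            print(c,q,np.round(r['uv']),round(r['confidence'],2),np.round(pts(c,d,[r['uv']]),3)[0])
E
```

```text
0.0 [ 0.25456709 -0.5702555   0.23026391] [[ 0.913  0.408 -0.001]
 [ 0.408 -0.913  0.002]
 [-0.    -0.002 -1.   ]] 0.08561669945232904
scene [0.8140983  0.32077536 0.71264145] [[-0.889, 0.369, -0.27], [0.457, 0.733, -0.504], [0.012, -0.571, -0.821]]
scene clip [291. 161.] 0.94 [ 0.538 -0.174  0.077]
scene clip [270. 120.] 0.88 [ 0.517 -0.317  0.065]
scene clip [232. 176.] 0.64 [ 0.66  -0.198  0.069]
scene clip_holder [287. 182.] 0.72 [ 0.545 -0.177  0.007]
scene clip_holder [420. 338.] 0.33 [0.499 0.24  0.019]
scene rack_rail [453. 323.] 0.61 [0.465 0.252 0.08 ]
scene rack [454. 323.] 0.97 [0.462 0.254 0.08 ]
scene incubator [423. 337.] 0.92 [0.497 0.242 0.025]
scene incubator [240. 335.] 0.53 [0.779 0.118 0.098]
scene amber_bottle [216. 249.] 0.69 [ 0.756 -0.036  0.101]
scene clear_bottle [242. 336.] 0.96 [0.777 0.12  0.098]
scene specimen_jar [381. 215.] 0.86 [0.438 0.014 0.061]
side [-0.03963149  0.65289396  0.65200049] [[-0.737, -0.338, 0.585], [-0.676, 0.372, -0.636], [-0.003, -0.864, -0.503]]
side clip [303. 197.] 0.98 [ 0.649 -0.2    0.051]
side clip [373. 196.] 0.82 [ 0.501 -0.313  0.065]
side clip [340. 214.] 0.64 [ 0.521 -0.19   0.055]
side clip_holder [334. 228.] 0.96 [ 0.522 -0.172  0.019]
side clip_holder [228. 309.] 0.69 [0.451 0.254 0.079]
side rack_rail [230. 315.] 0.89 [0.439 0.26  0.077]
side rack [227. 310.] 0.93 [0.451 0.255 0.078]
side incubator [234. 344.] 0.7 [0.396 0.291 0.058]
side amber_bottle [236. 203.] 0.87 [ 0.739 -0.035  0.07 ]
side clear_bottle [186. 230.] 0.73 [0.746 0.122 0.058]
side specimen_jar [325. 273.] 0.88 [0.409 0.016 0.045]
```

View pics/scene.png

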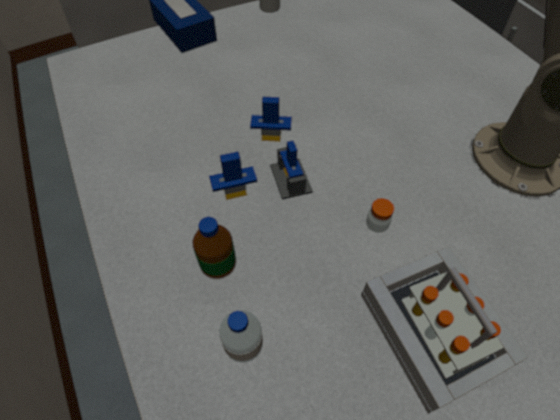

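View pics/side.png

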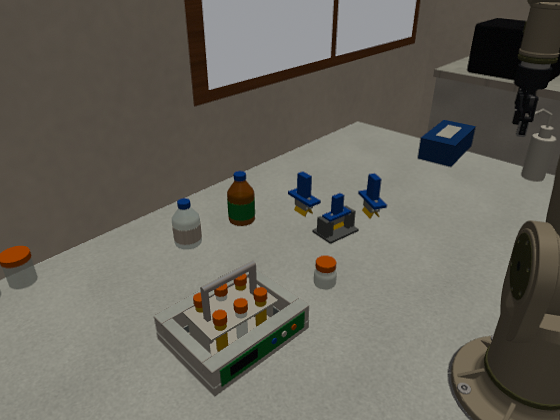

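The scene view shows the clip in the grey holder at (290,165), two look-alike clips standing free at (270,118) and (232,175), the incubator with rack at (445,325), and the bystanders. I'll measure the three clips and enlarge a crop.

Run:
```python
from h import *
for c,boxes in [('scene',[(275,138,306,196),(248,92,296,144),(206,146,260,202)]),('side',[(318,190,360,240),(356,170,390,220),(286,168,322,218)])]:
    f=np.load(c+'.npz'); im,d=f['im'],f['d']
    hsv=cv2.cvtColor(im,cv2.COLOR_RGB2HSV)
    blue=cv2.inRange(hsv,(105,120,25),(130,255,255))>0
    for b in boxes:
        m=np.zeros_like(blue); m[b[1]:b[3],b[0]:b[2]]=1; m&=blue&(d>0)
        v,u=np.nonzero(m); P=pts(c,d,np.c_[u,v])
        top=np.percentile(P[:,2],99)
        g=P[P[:,2]>top-.010]; pl=P[P[:,2]<top-.045]
        r=cv2.minAreaRect((pl[:,:2]*1000).astype(np.float32))
        print(c,b,len(P),'top',top.round(3),'block',g.mean(0).round(3),'plate',np.round(r[0]),np.round(r[1]),round(r[2]), 'zs',np.percentile(P[:,2],[1,10,50]).round(3))
im=cv2.imread('pics/scene.png')[85:210,200:315]; a=cv2.resize(im,None,fx=4.6,fy=4.6,interpolation=3)
im=cv2.imread('pics/side.png')[165:245,285:395]; b=cv2.resize(im,(int(110*2.3),int(80*2.3)),interpolation=3)
o=np.zeros((a.shape[0],a.shape[1]+b.shape[1],3),np.uint8); o[:,:a.shape[1]]=a; o[:b.shape[0],a.shape[1]:]=b
print(o.shape); cv2.imwrite('pics/crop.png',np.clip(o*1.8,0,255).astype(np.uint8))
```

```text
scene (275, 138, 306, 196) 443 top 0.11 block [ 0.532 -0.183  0.107] plate [ 530. -189.] [80. 29.] 80 zs [0.04  0.056 0.06 ]
scene (248, 92, 296, 144) 753 top 0.119 block [ 0.514 -0.316  0.115] plate [ 512. -323.] [37. 91.] 60 zs [0.047 0.051 0.06 ]
scene (206, 146, 260, 202) 947 top 0.119 block [ 0.658 -0.205  0.116] plate [ 657. -207.] [39. 92.] 80 zs [0.048 0.052 0.057]
side (318, 190, 360, 240) 391 top 0.108 block [ 0.528 -0.184  0.105] plate [ 566. -231.] [ 95. 188.] 23 zs [0.045 0.053 0.065]
side (356, 170, 390, 220) 489 top 0.118 block [ 0.508 -0.321  0.114] plate [ 511. -323.] [36. 96.] 62 zs [0.043 0.048 0.064]
side (286, 168, 322, 218) 528 top 0.117 block [ 0.653 -0.205  0.114] plate [ 656. -208.] [38. 96.] 80 zs [0.042 0.047 0.064]
(575, 781, 3)
```

View pics/crop.png

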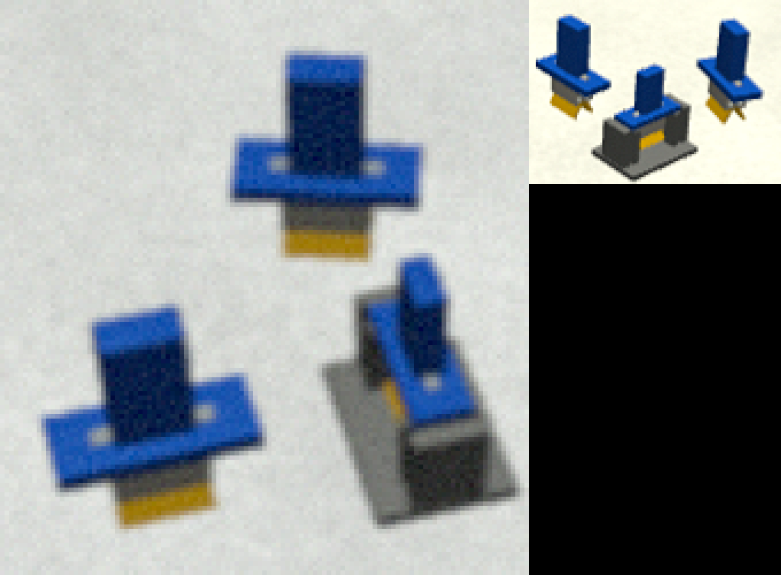

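Three clips: scene (290,165) in the holder has a plate of about 74–80 x 29 mm and its top at 0.108 m (50+58). The ones at (270,118) and (232,175) are oversized, with plates of about 92 x 38 mm. The one in the grey holder at (290,165) is the one meant, and the crop confirms it. Next I'll measure the rail.

Run:
```python
from h import *
for c in ['scene','side']:
    f=np.load(c+'.npz'); im,d=f['im'],f['d']
    v,u=np.nonzero(d>0); P=pts(c,d,np.c_[u,v])
    ok=(P[:,2]>.142)&(P[:,2]<.165)&(P[:,0]>.3)&(P[:,0]<.6)&(P[:,1]>.12)&(P[:,1]<.4)
    R=P[ok]; r=cv2.minAreaRect((R[:,:2]*1000).astype(np.float32))
    x,y=R[:,:2].mean(0); w,V=np.linalg.eigh(np.cov(R[:,:2].T)); a=V[:,1]
    print(c,len(R),'rect',np.round(r,1) if 0 else r,'mean',x.round(4),y.round(4),'ang',np.degrees(np.arctan2(a[1],a[0])).round(1),'ztop',np.percentile(R[:,2],[50,98]).round(4))
    ok=(P[:,2]>.05)&(P[:,2]<.07)&(P[:,0]>.25)&(P[:,0]<.65)&(P[:,1]>.08)&(P[:,1]<.42)
    R=P[ok];print('rim',cv2.minAreaRect((R[:,:2]*1000).astype(np.float32)))
# plate of clip: z .05-.062
for c,b in [('scene',(270,130,312,200)),('side',(310,185,365,245))]:
    f=np.load(c+'.npz'); im,d=f['im'],f['d']
    hsv=cv2.cvtColor(im,cv2.COLOR_RGB2HSV); m=(cv2.inRange(hsv,(105,120,25),(130,255,255))>0)&(d>0)
    v,u=np.nonzero(m); P=pts(c,d,np.c_[u,v]); ok=(np.hypot(P[:,0]-.53,P[:,1]+.185)<.055)
    P=P[ok]; pl=P[P[:,2]<.065]; g=P[P[:,2]>.098]
    print(c,'plate',cv2.minAreaRect((pl[:,:2]*1000).astype(np.float32)),'block',cv2.minAreaRect((g[:,:2]*1000).astype(np.float32)),g.mean(0).round(4))
```

```text
scene 739 rect ((453.9800720214844, 245.3817901611328), (112.0231704711914, 14.286670684814453), 83.87654113769531) mean 0.4564 0.2473 ang 84.2 ztop [0.1523 0.1555]
rim ((460.37939453125, 237.65289306640625), (230.8036346435547, 182.5001983642578), 86.33663940429688)
side 483 rect ((452.6933288574219, 243.60748291015625), (112.85834503173828, 13.287010192871094), 83.78266143798828) mean 0.4508 0.2474 ang 83.7 ztop [0.1503 0.154 ]
rim ((459.7718811035156, 236.45355224609375), (232.63267517089844, 185.1032257080078), 86.03736114501953)
scene plate ((530.0503540039062, -188.83163452148438), (80.1032943725586, 28.68845558166504), 80.03742980957031) block ((531.346923828125, -185.7830047607422), (28.4862117767334, 12.85636043548584), 78.27137756347656) [ 0.5323 -0.1834  0.1069]
side plate ((526.7408447265625, -185.88027954101562), (76.72201538085938, 32.380943298339844), 73.63375854492188) block ((527.5947875976562, -186.4248046875), (27.674102783203125, 15.564390182495117), 71.01295471191406) [ 0.5278 -0.1842  0.1045]
```

Call:
apply_moves([
  {"delta_pos":[0.97,-0.57,0],"dr":[0,0,0],"hand":0},
  {"delta_pos":[0.97,-0.57,0],"dr":[0,0,0],"hand":0},
  {"delta_pos":[0.97,-0.57,0],"dr":[0,0,0],"hand":0},
  {"delta_pos":[0.97,-0.57,0],"dr":[0,0,0],"hand":0},
  {"delta_pos":[0.97,-0.57,0],"dr":[0,0,0],"hand":0},
  {"delta_pos":[0.97,-0.57,0],"dr":[0,0,0],"hand":0},
  {"delta_pos":[0.97,-0.57,0],"dr":[0,0,0],"hand":0},
  {"delta_pos":[0.97,-0.57,0],"dr":[0,0,0],"hand":0},
])

```text
time: 1.9
ee_pos: [0.4122, -0.3499, 0.2315]
eef_rot: [[0.913, 0.408, 0.0], [0.408, -0.913, -0.0], [0.0, 0.0, -1.0]]
force: [-0.1, 1.1, 0.5]
finger_gap: 0.0856
grasp_force: 0.0
```

Call:
apply_moves([
  {"delta_pos":[0.97,-0.57,0],"dr":[0,0,0],"hand":0},
  {"delta_pos":[0.97,-0.57,0],"dr":[0,0,0],"hand":0},
  {"delta_pos":[0.97,-0.57,0],"dr":[0,0,0],"hand":0},
  {"delta_pos":[0.97,-0.57,0],"dr":[0,0,0],"hand":0},
  {"delta_pos":[0.97,-0.57,0],"dr":[0,0,0],"hand":0},
  {"delta_pos":[0.97,-0.57,0],"dr":[0,0,0],"hand":0},
  {"delta_pos":[0,0,0],"dr":[0,0,-0.9],"hand":0},
  {"delta_pos":[0,0,0],"dr":[0,0,-0.9],"hand":0},
])

```text
time: 2.9
ee_pos: [0.5295, -0.1854, 0.2313]
eef_rot: [[0.768, 0.641, 0.0], [0.641, -0.768, 0.0], [0.0, 0.0, -1.0]]
force: [0.5, -0.4, -0.7]
finger_gap: 0.0853
grasp_force: 0.0
```

Call:
apply_moves([
  {"delta_pos":[0,0,0],"dr":[0,0,-0.9],"hand":0},
  {"delta_pos":[0,0,0],"dr":[0,0,-0.9],"hand":0},
  {"delta_pos":[0,0,0],"dr":[0,0,-0.9],"hand":0},
  {"delta_pos":[0,0,0],"dr":[0,0,-0.9],"hand":0},
  {"delta_pos":[0,0,0],"dr":[0,0,-0.9],"hand":0},
  {"delta_pos":[0,0,0],"dr":[0,0,0],"hand":0},
])

```text
time: 3.65
ee_pos: [0.5292, -0.1861, 0.2313]
eef_rot: [[0.206, 0.979, 0.0], [0.979, -0.206, 0.0], [0.0, 0.0, -1.0]]
force: [0.1, 0.5, -0.0]
finger_gap: 0.0854
grasp_force: 0.0
```

```bash
cat >> h.py <<'E'
def look(name):
    s=arm.sense(); im,d=arm.snapshot('wrist'); cv2.imwrite(f'pics/{name}.png',im[...,::-1]); np.savez(name+'.npz',im=im,d=d)
    v,u=np.nonzero(d>0); P=pts('wrist',d,np.c_[u,v],s); return s,im,P,u,v
def rect(P): return [np.round(np.array(x),1).tolist() for x in cv2.minAreaRect((P[:,:2]*1000).astype(np.float32))]
def todo(s,p,yaw):
    """units of shift along tool axes and turn to reach world p with tool x at yaw deg, tool down"""
    R=np.array(s['eef_rot']); c,n=np.cos(np.radians(yaw)),np.sin(np.radians(yaw))
    W=np.array([[c,n,0],[n,-c,0],[0,0,-1]])
    print('t',s['time'],'tcp',np.round(s['ee_pos'],4),'yaw',np.degrees(np.arctan2(R[1,0],R[0,0])).round(2),'z',R[:,2].round(4))
    print('shift units',np.round(R.T@(np.array(p)-s['ee_pos'])/.03,3),'turn units',np.round(cv2.Rodrigues(R.T@W)[0].ravel()/.15,3))
E
python3 - <<'E'
from h import *
s,im,P,u,v=look('w1'); todo(s,[.53,-.186,.23],78)
near=np.hypot(P[:,0]-.53,P[:,1]+.186)<.06
for lo,hi in [(.10,.115),(.052,.065)]:
    hsv=cv2.cvtColor(im,cv2.COLOR_RGB2HSV)[v,u]; bl=(hsv[:,0]>105)&(hsv[:,0]<130)&(hsv[:,1]>120)
    Q=P[near&bl&(P[:,2]>lo)&(P[:,2]<hi)]; print(len(Q), rect(Q) if len(Q)>5 else '', Q.mean(0) if len(Q) else '')
E
```

```text
t 3.65 tcp [ 0.5292 -0.1861  0.2313] yaw 78.14 z [ 1.e-04  1.e-04 -1.e+00]
shift units [0.01  0.027 0.045] turn units [ 0.    -0.001  0.016]
611 [[530.9, -189.4], [29.9, 15.5], 78.7] [ 0.53128888 -0.18892511  0.10834654]
1160 [[531.1, -189.3], [73.2, 29.0], 79.1] [ 0.53183251 -0.18272505  0.05853208]
```

View pics/w1.png

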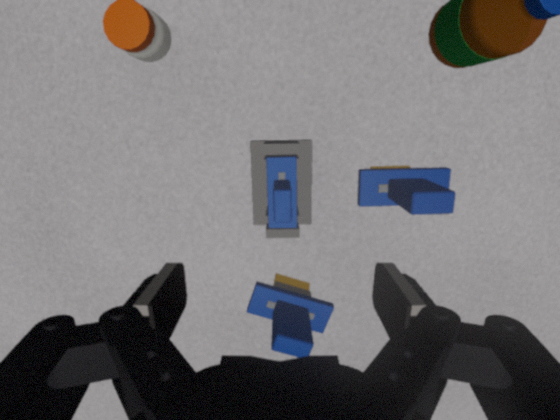

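Call:
apply_moves([
  {"delta_pos":[-0.09,0.08,0.5],"dr":[0,0,-0.1],"hand":0},
  {"delta_pos":[0,0,0.9],"dr":[0,0,0],"hand":0},
  {"delta_pos":[0,0,0.9],"dr":[0,0,0],"hand":0},
  {"delta_pos":[0,0,0.9],"dr":[0,0,0],"hand":0},
  {"delta_pos":[0,0,0.9],"dr":[0,0,0],"hand":0},
  {"delta_pos":[0,0,0.8],"dr":[0,0,0],"hand":0},
  {"delta_pos":[0,0,0.55],"dr":[0,0,0],"hand":0},
  {"delta_pos":[0,0,0],"dr":[0,0,0],"hand":0},
])

```text
time: 4.7
ee_pos: [0.5299, -0.1889, 0.0662]
eef_rot: [[0.19, 0.982, -0.003], [0.982, -0.19, 0.001], [0.001, -0.003, -1.0]]
force: [-0.7, -0.1, 0.7]
finger_gap: 0.0853
grasp_force: 0.0
```

Call:
apply_moves([
  {"delta_pos":[0,0,0],"dr":[0,0,0],"hand":0.5},
  {"delta_pos":[0,0,0],"dr":[0,0,0],"hand":0.7},
  {"delta_pos":[0,0,0],"dr":[0,0,0],"hand":1},
  {"delta_pos":[0,0,0],"dr":[0,0,0],"hand":1},
  {"delta_pos":[0,0,0],"dr":[0,0,0],"hand":1},
  {"delta_pos":[0,0,0],"dr":[0,0,0],"hand":1},
  {"delta_pos":[0,0,0],"dr":[0,0,0],"hand":1},
  {"delta_pos":[0,0,0],"dr":[0,0,0],"hand":1},
], force=70)

```text
time: 5.7
ee_pos: [0.5314, -0.1893, 0.0684]
eef_rot: [[0.19, 0.982, 0.001], [0.982, -0.19, -0.0], [-0.0, 0.001, -1.0]]
force: [-1.3, -0.5, 5.6]
finger_gap: 0.0153
grasp_force: 68.8
```

Call:
apply_moves([
  {"delta_pos":[0,0,-0.3],"dr":[0,0,0],"hand":1},
  {"delta_pos":[0,0,-0.7],"dr":[0,0,0],"hand":1},
  {"delta_pos":[0,0,-0.9],"dr":[0,0,0],"hand":1},
  {"delta_pos":[0,0,-0.9],"dr":[0,0,0],"hand":1},
  {"delta_pos":[0,0,-0.9],"dr":[0,0,0],"hand":1},
  {"delta_pos":[0,0,-0.9],"dr":[0,0,0],"hand":1},
  {"delta_pos":[0,0,-0.9],"dr":[0,0,0],"hand":1},
  {"delta_pos":[0,0,-0.5],"dr":[0,0,0],"hand":1},
])

```text
time: 6.7
ee_pos: [0.5312, -0.1891, 0.2493]
eef_rot: [[0.19, 0.982, 0.001], [0.982, -0.19, -0.0], [-0.0, 0.001, -1.0]]
force: [-0.7, -0.4, -1.4]
finger_gap: 0.0151
grasp_force: 68.2
```

Run:
```python
from h import *
s=arm.sense(); print(s['force'],s['finger_gap'],s['grasp_force']); todo(s,[.4535,.2447,.25],84)
```

```text
[-0.71127698 -0.4495041  -1.41883358] 0.015095727144512561 68.2327151298523
t 6.7 tcp [ 0.5312 -0.1891  0.2493] yaw 79.06 z [ 1.2e-03 -4.0e-04 -1.0e+00]
shift units [13.707 -5.286 -0.031] turn units [ 0.008  0.001 -0.574]
```

Call:
apply_moves([
  {"delta_pos":[0.5,-0.23,0],"dr":[0,0,0],"hand":1},
  {"delta_pos":[0.95,-0.44,0],"dr":[0,0,0],"hand":1},
  {"delta_pos":[0.95,-0.44,0],"dr":[0,0,0],"hand":1},
  {"delta_pos":[0.95,-0.44,0],"dr":[0,0,0],"hand":1},
  {"delta_pos":[0.95,-0.44,0],"dr":[0,0,0],"hand":1},
  {"delta_pos":[0.95,-0.44,0],"dr":[0,0,0],"hand":1},
  {"delta_pos":[0.95,-0.44,0],"dr":[0,0,0],"hand":1},
  {"delta_pos":[0.95,-0.44,0],"dr":[0,0,0],"hand":1},
])

```text
time: 7.7
ee_pos: [0.4725, 0.0423, 0.2463]
eef_rot: [[0.189, 0.982, -0.002], [0.982, -0.189, 0.0], [-0.0, -0.002, -1.0]]
force: [0.8, 0.6, -1.4]
finger_gap: 0.0151
grasp_force: 68.3
```

Call:
apply_moves([
  {"delta_pos":[0.95,-0.44,0],"dr":[0,0,0],"hand":1},
  {"delta_pos":[0.95,-0.44,0],"dr":[0,0,0],"hand":1},
  {"delta_pos":[0.95,-0.44,0],"dr":[0,0,0],"hand":1},
  {"delta_pos":[0.9,-0.44,0],"dr":[0,0,0],"hand":1},
  {"delta_pos":[0.5,-0.44,0],"dr":[0,0,0],"hand":1},
  {"delta_pos":[0,0,0],"dr":[0,0,-0.58],"hand":1},
  {"delta_pos":[0,0,0],"dr":[0,0,0],"hand":1},
  {"delta_pos":[0,0,0],"dr":[0,0,0],"hand":1},
])

```text
time: 8.7
ee_pos: [0.433, 0.1779, 0.2471]
eef_rot: [[0.106, 0.994, -0.001], [0.994, -0.106, -0.0], [-0.0, -0.001, -1.0]]
force: [-0.0, 0.0, -1.8]
finger_gap: 0.0154
grasp_force: 68.2
```

Run:
```python
from h import *
s,im,P,u,v=look('w2'); print(s['force'],s['finger_gap']); todo(s,[.4535,.2447,.25],84)
ok=(P[:,2]>.146)&(P[:,2]<.162)&(np.abs(P[:,0]-.453)<.05)&(np.abs(P[:,1]-.245)<.08)
R=P[ok]; print(len(R),rect(R),R.mean(0),'ztop',np.percentile(R[:,2],[50,90,98]))
# line fit along rail: centre per y-slice
a=[];
for y in np.arange(.185,.31,.01):
    q=R[np.abs(R[:,1]-y)<.005]
    if len(q)>15: a.append((y,(q[:,0].min()+q[:,0].max())/2,np.ptp(q[:,0])))
print(np.round(a,4))
# held clip: blue points close to tool
hsv=cv2.cvtColor(im,cv2.COLOR_RGB2HSV)[v,u]; bl=(hsv[:,0]>105)&(hsv[:,0]<130)&(hsv[:,1]>100)
T=(P-s['ee_pos'])@np.array(s['eef_rot']); c=bl&(np.abs(T[:,0])<.06)&(np.abs(T[:,1])<.04)&(np.abs(T[:,2])<.06)
Q=T[c]; print('clip in tool',len(Q),rect(Q),np.percentile(Q[:,2],[2,50,98]) if len(Q) else '')
```

```text
[-0.03945793  0.01023949 -1.79022382] 0.015352534570552957
t 8.7 tcp [0.433  0.1779 0.2471] yaw 83.93 z [-1.1e-03 -3.0e-04 -1.0e+00]
shift units [ 2.287  0.444 -0.097] turn units [-0.007  0.003 -0.008]
2375 [[454.0, 248.1], [103.0, 12.1], 84.5] [0.45417832 0.25088147 0.15329932] ztop [0.15360897 0.1548954  0.15556099]
[[0.195  0.4489 0.0116]
 [0.205  0.4495 0.012 ]
 [0.215  0.4511 0.0121]
 [0.225  0.452  0.012 ]
 [0.235  0.4529 0.0118]
 [0.245  0.4538 0.0119]
 [0.255  0.4547 0.0117]
 [0.265  0.4556 0.0115]
 [0.275  0.4565 0.0113]
 [0.285  0.4579 0.0121]
 [0.295  0.4583 0.0124]]
clip in tool 7343 [[10.8, -0.3], [52.0, 79.0], 0.4] [-0.04127622 -0.0230835   0.01086323]
```

View pics/w2.png

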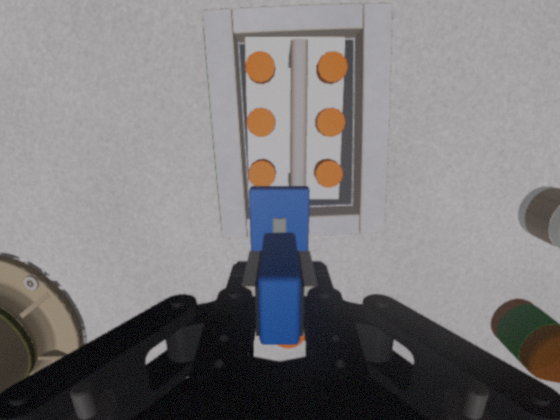

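The view shows the clip held square at (280,215), the rail at column 300 and six caps at columns 261 and 330. I'll take the rack centre from the caps, and the clip's offset in the hand from its plate.

Run:
```python
from h import *
s=arm.sense(); f=np.load('w2.npz'); im,d=f['im'],f['d']; v,u=np.nonzero(d>0); P=pts('wrist',d,np.c_[u,v],s)
hsv=cv2.cvtColor(im,cv2.COLOR_RGB2HSV)[v,u]
o=(hsv[:,0]<14)&(hsv[:,1]>170)&(v<195)&(P[:,2]>.104)&(P[:,2]<.113)
C=[]
for cu,cv_ in [(260,66),(332,66),(261,122),(331,122),(262,173),(328,173)]:
    q=P[o&(np.hypot(u-cu,v-cv_)<20)]; (x,y),r=cv2.minEnclosingCircle((q[:,:2]*1000).astype(np.float32)); C.append((x,y)); print(len(q),round(x,1),round(y,1),round(r,1),q[:,2].mean().round(4))
C=np.array(C); print('rack centre',C.mean(0),'yaw',[np.degrees(np.arctan2(*(C[i+4]-C[i])[::-1])).round(1) for i in (0,1)],'row dx',np.linalg.norm(C[1]-C[0]))
T=(P-s['ee_pos'])@np.array(s['eef_rot'])
bl=(hsv[:,0]>105)&(hsv[:,0]<130)&(hsv[:,1]>100)
pl=bl&(T[:,2]>.004)&(T[:,2]<.022)&(np.abs(T[:,0])<.06)&(np.abs(T[:,1])<.03)
Q=T[pl]; print('plate',len(Q),rect(Q),'x',Q[:,0].min(),Q[:,0].max(),'y',Q[:,1].min(),Q[:,1].max())
A=np.c_[Q[:,:2],np.ones(len(Q))]; print('z plane',np.linalg.lstsq(A,Q[:,2],rcond=None)[0])
tp=bl&(T[:,2]>-.05)&(T[:,2]<-.035)&(np.abs(T[:,0])<.03)&(np.abs(T[:,1])<.03); Q=T[tp]; print('block top',len(Q),rect(Q),np.median(Q[:,2]))
```

```text
47 429.0 290.7 11.1 0.1088
71 488.4 284.2 11.6 0.1089
0 0.0 0.0 0.0 nan
14 485.2 242.7 10.4 0.1089
0 0.0 0.0 0.0 nan
2 486.4 200.3 1.0 0.1087
rack centre [314.83475749 169.66921234] yaw [np.float64(-145.9), np.float64(-91.4)] row dx 59.762274690513564
plate 2890 [[20.3, -0.3], [33.0, 29.6], 0.3] x 0.0037618703547188295 0.03680489740592732 y -0.015049214318456712 0.014557419803772738
z plane [ 0.01391614 -0.0006316   0.00944683]
block top 3059 [[0.2, -9.1], [30.3, 39.7], 1.2] -0.039894306422137885<stdin>:7: RuntimeWarning: Mean of empty slice.
  ret = ret.dtype.type(ret / rcount)
```

Run:
```python
from h import *
s=arm.sense(); f=np.load('w2.npz'); im,d=f['im'],f['d']; v,u=np.nonzero(d>0); P=pts('wrist',d,np.c_[u,v],s)
o=(P[:,2]>.1045)&(P[:,2]<.113)
C=[]
for cu,cv_ in [(260,66),(332,66),(261,122),(331,122),(262,173),(328,173)]:
    q=P[o&(np.hypot(u-cu,v-cv_)<22)]; (x,y),r=cv2.minEnclosingCircle((q[:,:2]*1000).astype(np.float32)); C.append((x,y)); print(len(q),round(x,1),round(y,1),round(r,1),q[:,2].mean().round(4))
C=np.array(C); print('rack centre',C.mean(0),'yaw',[np.degrees(np.arctan2(*(C[i]-C[i+4])[::-1])).round(1) for i in (0,1)],'row dx',np.linalg.norm(C[1]-C[0]))
c=C.mean(0)/1000; p=[.4538+.094*(c[1]-.245),c[1],.25]; print(p); todo(s,p,84.6)
```

```text
747 428.7 291.3 12.7 0.1088
744 488.2 285.1 12.5 0.1087
650 424.3 246.5 12.4 0.1086
658 483.4 240.7 12.5 0.1088
581 419.9 201.8 12.4 0.1086
581 479.4 195.7 12.2 0.1086
rack centre [453.96655273 243.53140513] yaw [np.float64(84.4), np.float64(84.4)] row dx 59.771132875861845
[np.float64(0.4536619520823161), np.float64(0.24353140513102212), 0.25]
t 8.75 tcp [0.4332 0.1778 0.2473] yaw 83.94 z [-8.e-04 -2.e-04 -1.e+00]
shift units [ 2.251  0.445 -0.091] turn units [-0.005  0.002 -0.077]
```

Call:
apply_moves([
  {"delta_pos":[0.5,0.1,0],"dr":[0,0,0],"hand":1},
  {"delta_pos":[0.75,0.15,0],"dr":[0,0,-0.06],"hand":1},
  {"delta_pos":[0.65,0.1,0],"dr":[0,0,0],"hand":1},
  {"delta_pos":[0.35,0.1,0],"dr":[0,0,0],"hand":1},
  {"delta_pos":[0,0,0.4],"dr":[0,0,0],"hand":1},
  {"delta_pos":[0,0,0.5],"dr":[0,0,0],"hand":1},
  {"delta_pos":[0,0,0.3],"dr":[0,0,0],"hand":1},
  {"delta_pos":[0,0,0],"dr":[0,0,0],"hand":1},
])

```text
time: 9.75
ee_pos: [0.4533, 0.2429, 0.2108]
eef_rot: [[0.095, 0.995, -0.002], [0.995, -0.095, -0.001], [-0.001, -0.002, -1.0]]
force: [-0.2, 0.7, -0.8]
finger_gap: 0.0153
grasp_force: 68.2
```

Run:
```python
from h import *
s,im,P,u,v=look('w3'); print(s['force'],s['torque'],s['finger_gap']); todo(s,[.4538,.2435,.1727],84.4)
ok=(P[:,2]>.146)&(P[:,2]<.162)&(np.abs(P[:,0]-.453)<.05)&(np.abs(P[:,1]-.245)<.08)
T=(P-s['ee_pos'])@np.array(s['eef_rot'])
for x in np.arange(.0,.06,.005):
    q=T[ok&(np.abs(T[:,0]-x)<.0025)]
    if len(q)>10: print(x.round(3),len(q),'rail mid y in tool',((q[:,1].min()+q[:,1].max())/2).round(4),np.ptp(q[:,1]).round(4),'top',np.percentile(q[:,2],3).round(4))
im,d=arm.snapshot('side'); cv2.imwrite('pics/s3.png',cv2.resize(np.clip(im[190:390,140:320]*1.6,0,255).astype(np.uint8)[...,::-1],None,fx=2.9,fy=2.9,interpolation=3))
```

```text
[-0.19563087  0.69350007 -0.81793585] [-0.04436561 -0.02334947  0.02297532] 0.01533453148163366
t 9.75 tcp [0.4533 0.2429 0.2108] yaw 84.52 z [-0.0016 -0.001  -1.    ]
shift units [0.022 0.016 1.269] turn units [-0.01   0.007  0.014]
0.03 117 rail mid y in tool 0.0009 0.0117 top 0.0552
0.035 150 rail mid y in tool 0.0009 0.0117 top 0.0556
0.04 150 rail mid y in tool 0.0009 0.0116 top 0.0556
0.045 151 rail mid y in tool 0.0008 0.0115 top 0.0553
0.05 152 rail mid y in tool 0.0008 0.0114 top 0.0555
0.055 146 rail mid y in tool 0.0008 0.0113 top 0.0555
```

View pics/s3.png

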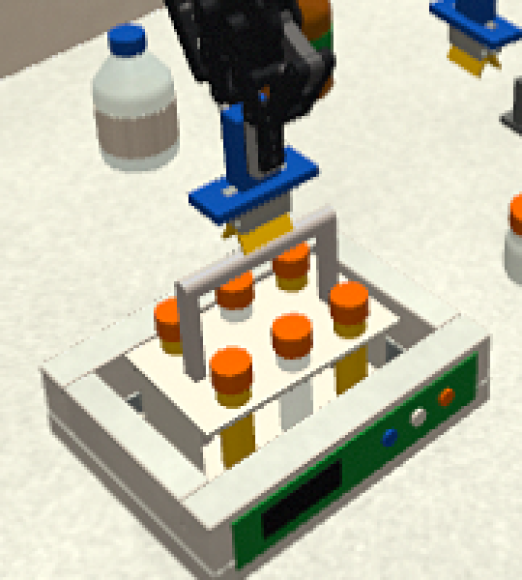

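The clip hangs centred over the rail, within 1 mm and level. I'll press it down gently and watch the force.

Call:
apply_moves([
  {"delta_pos":[0.02,0.03,0.1],"dr":[0,0,0],"hand":1},
  {"delta_pos":[0,0,0.15],"dr":[0,0,0],"hand":1},
  {"delta_pos":[0,0,0.15],"dr":[0,0,0],"hand":1},
  {"delta_pos":[0,0,0.15],"dr":[0,0,0],"hand":1},
  {"delta_pos":[0,0,0.15],"dr":[0,0,0],"hand":1},
  {"delta_pos":[0,0,0.15],"dr":[0,0,0],"hand":1},
  {"delta_pos":[0,0,0.15],"dr":[0,0,0],"hand":1},
  {"delta_pos":[0,0,0],"dr":[0,0,0],"hand":1},
])

```text
time: 10.85
ee_pos: [0.4544, 0.2443, 0.1812]
eef_rot: [[0.095, 0.996, -0.001], [0.996, -0.095, -0.0], [-0.0, -0.001, -1.0]]
force: [-0.8, -0.1, -2.6]
finger_gap: 0.0153
grasp_force: 68.1
```

Call:
apply_moves([
  {"delta_pos":[0,0,0.1],"dr":[0,0,0],"hand":1},
  {"delta_pos":[0,0,0.05],"dr":[0,0,0],"hand":1},
  {"delta_pos":[0,0,0.03],"dr":[0,0,0],"hand":1},
  {"delta_pos":[0,0,0],"dr":[0,0,0],"hand":1},
])

```text
time: 11.35
ee_pos: [0.4547, 0.2443, 0.1763]
eef_rot: [[0.095, 0.995, -0.0], [0.995, -0.095, 0.0], [-0.0, -0.0, -1.0]]
force: [-0.8, 0.7, -0.4]
finger_gap: 0.0151
grasp_force: 68.2
```

Call:
apply_moves([
  {"delta_pos":[0,0,0.04],"dr":[0,0,0],"hand":1},
  {"delta_pos":[0,0,0.03],"dr":[0,0,0],"hand":1},
  {"delta_pos":[0,0,0],"dr":[0,0,0],"hand":1},
])

```text
time: 11.72
ee_pos: [0.4546, 0.2442, 0.1741]
eef_rot: [[0.095, 0.996, -0.0], [0.996, -0.095, -0.0], [-0.0, -0.0, -1.0]]
force: [-0.2, 0.5, -1.8]
finger_gap: 0.0151
grasp_force: 69.5
```

Call:
apply_moves([
  {"delta_pos":[0,0,0.03],"dr":[0,0,0],"hand":1},
  {"delta_pos":[0,0,0],"dr":[0,0,0],"hand":1},
])

```text
time: 11.98
ee_pos: [0.4547, 0.2442, 0.1733]
eef_rot: [[0.095, 0.995, -0.0], [0.995, -0.095, -0.0], [-0.0, -0.0, -1.0]]
force: [0.6, 0.3, -1.4]
finger_gap: 0.0148
grasp_force: 69.5
```

Run:
```python
from h import *
s=arm.sense(); print(s['force'],s['torque'],s['ee_pos'])
im,d=arm.snapshot('side'); cv2.imwrite('pics/s4.png',cv2.resize(np.clip(im[215:315,180:290]*1.6,0,255).astype(np.uint8)[...,::-1],None,fx=5.5,fy=5.5,interpolation=3))
```

```text
[ 0.59666925  0.32027258 -1.44942371] [ 0.01321565  0.00430225 -0.01912651] [0.45471129 0.24423949 0.17329934]
```

View pics/s4.png

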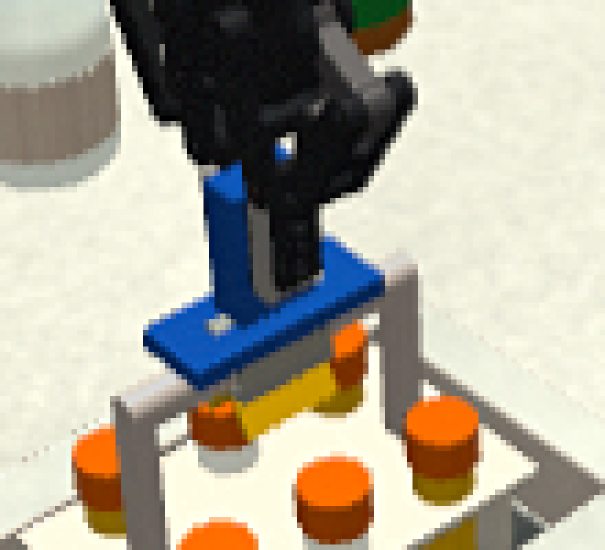

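The plate is nearly down on the rail and the jaws hang below it. I'll press on to the hard stop in small steps.

Call:
apply_moves([
  {"delta_pos":[0,0,0.03],"dr":[0,0,0],"hand":1},
  {"delta_pos":[0,0,0],"dr":[0,0,0],"hand":1},
])

```text
time: 12.28
ee_pos: [0.4547, 0.2443, 0.1725]
eef_rot: [[0.095, 0.996, -0.0], [0.996, -0.095, 0.0], [0.0, -0.0, -1.0]]
force: [-0.6, -0.3, -2.5]
finger_gap: 0.0156
grasp_force: 69.5
```

Call:
apply_moves([
  {"delta_pos":[0,0,0.03],"dr":[0,0,0],"hand":1},
  {"delta_pos":[0,0,0],"dr":[0,0,0],"hand":1},
])

```text
time: 12.52
ee_pos: [0.4548, 0.2444, 0.1723]
eef_rot: [[0.095, 0.995, 0.001], [0.995, -0.095, -0.0], [0.0, 0.001, -1.0]]
force: [-2.4, -1.6, 5.4]
finger_gap: 0.0149
grasp_force: 70.7
```

Call:
apply_moves([
  {"delta_pos":[0,0,0.02],"dr":[0,0,0],"hand":1},
  {"delta_pos":[0,0,0],"dr":[0,0,0],"hand":1},
])

```text
time: 12.78
ee_pos: [0.4548, 0.2444, 0.1723]
eef_rot: [[0.095, 0.995, 0.001], [0.995, -0.095, -0.0], [-0.0, 0.001, -1.0]]
force: [-4.4, -3.6, 10.1]
finger_gap: 0.0149
grasp_force: 71.3
```

Call:
apply_moves([
  {"delta_pos":[0,0,-0.07],"dr":[0,0,0],"hand":1},
  {"delta_pos":[0,0,-0.05],"dr":[0,0,0],"hand":1},
  {"delta_pos":[0,0,-0.05],"dr":[0,0,0],"hand":1},
  {"delta_pos":[0,0,-0.1],"dr":[0,0,0],"hand":1},
  {"delta_pos":[0,0,-0.1],"dr":[0,0,0],"hand":1},
  {"delta_pos":[0,0,0],"dr":[0,0,0],"hand":1},
  {"delta_pos":[0,0,0],"dr":[0,0,0],"hand":1},
])

```text
time: 13.65
ee_pos: [0.4547, 0.2443, 0.182]
eef_rot: [[0.095, 0.995, -0.0], [0.995, -0.095, -0.0], [-0.0, -0.0, -1.0]]
force: [-1.0, -0.6, -7.3]
finger_gap: 0.0147
grasp_force: 68.9
```

Run:
```python
from h import *
s=arm.sense(); print(s['force'],s['torque'],s['ee_pos'],s['finger_gap'])
im,d=arm.snapshot('side'); cv2.imwrite('pics/s5.png',cv2.resize(np.clip(im[210:330,170:290]*1.6,0,255).astype(np.uint8)[...,::-1],None,fx=4.9,fy=4.9,interpolation=3))
```

```text
[-1.0403047  -0.56015171 -7.33841707] [-0.01521636  0.01578691 -0.01635438] [0.45465814 0.24427693 0.18204255] 0.014698956850053166
```

View pics/s5.png

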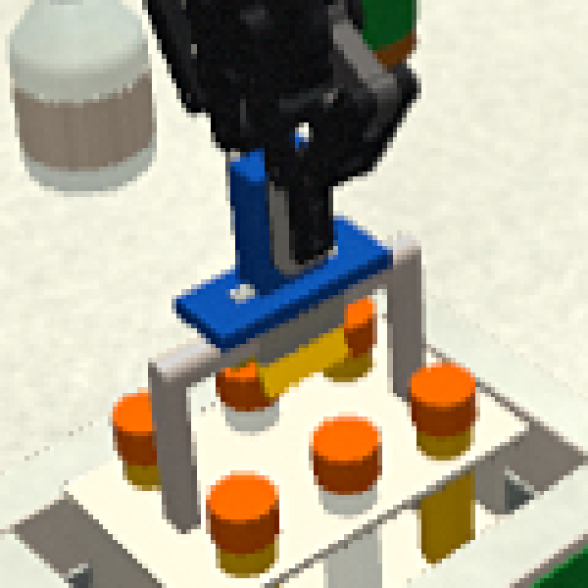

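The force is −7.3 N, so clip and rack are both hanging and the jaws hold. I'll raise it straight up with soft acceleration.

Call:
apply_moves([
  {"delta_pos":[0,0,-0.1],"dr":[0,0,0],"hand":1},
  {"delta_pos":[0,0,-0.2],"dr":[0,0,0],"hand":1},
  {"delta_pos":[0,0,-0.25],"dr":[0,0,0],"hand":1},
  {"delta_pos":[0,0,-0.25],"dr":[0,0,0],"hand":1},
  {"delta_pos":[0,0,-0.25],"dr":[0,0,0],"hand":1},
  {"delta_pos":[0,0,-0.25],"dr":[0,0,0],"hand":1},
  {"delta_pos":[0,0,-0.25],"dr":[0,0,0],"hand":1},
  {"delta_pos":[0,0,-0.25],"dr":[0,0,0],"hand":1},
])

```text
time: 14.7
ee_pos: [0.4548, 0.2443, 0.2367]
eef_rot: [[0.095, 0.995, 0.0], [0.995, -0.095, 0.0], [0.0, 0.0, -1.0]]
force: [0.9, 0.2, -6.0]
finger_gap: 0.0152
grasp_force: 68.9
```

Call:
apply_moves([
  {"delta_pos":[0,0,-0.25],"dr":[0,0,0],"hand":1},
  {"delta_pos":[0,0,-0.25],"dr":[0,0,0],"hand":1},
  {"delta_pos":[0,0,-0.25],"dr":[0,0,0],"hand":1},
  {"delta_pos":[0,0,-0.25],"dr":[0,0,0],"hand":1},
  {"delta_pos":[0,0,-0.25],"dr":[0,0,0],"hand":1},
  {"delta_pos":[0,0,-0.15],"dr":[0,0,0],"hand":1},
  {"delta_pos":[0,0,-0.05],"dr":[0,0,0],"hand":1},
  {"delta_pos":[0,0,0],"dr":[0,0,0],"hand":1},
])

```text
time: 15.7
ee_pos: [0.4547, 0.2443, 0.2795]
eef_rot: [[0.095, 0.995, -0.0], [0.995, -0.095, 0.0], [0.0, -0.0, -1.0]]
force: [0.6, -1.2, -5.8]
finger_gap: 0.0153
grasp_force: 68.9
```

Run:
```python
from h import *
s=arm.sense(); print(s['time'],s['force'],s['torque'],s['ee_pos'],np.round(s['eef_rot'],4).tolist(),s['finger_gap'])
im,d=arm.snapshot('side'); cv2.imwrite('pics/s6.png',cv2.resize(np.clip(im[150:400,130:330]*1.6,0,255).astype(np.uint8)[...,::-1],None,fx=2.3,fy=2.3,interpolation=3))
v,u=np.nonzero(d>0); P=pts('side',d,np.c_[u,v]); n=(np.abs(P[:,0]-.454)<.09)&(np.abs(P[:,1]-.244)<.1)&(P[:,2]>.195)&(P[:,2]<.218)
# cap tops plane: tilt of the rack
hsv=cv2.cvtColor(im,cv2.COLOR_RGB2HSV)[v,u]; o=n&(hsv[:,0]<14)&(hsv[:,1]>150)
Q=P[o]; print(len(Q),np.percentile(Q[:,2],[2,50,90,98]))
im2,d=arm.snapshot('scene'); v,u=np.nonzero(d>0); P=pts('scene',d,np.c_[u,v]); R=P[(np.abs(P[:,0]-.454)<.05)&(np.abs(P[:,1]-.244)<.08)&(P[:,2]>.188)&(P[:,2]<.222)]
print(len(R)); c=cv2.cvtColor(im2,cv2.COLOR_RGB2HSV)[v,u]; m=(c[:,0]<14)&(c[:,1]>170)&(P[:,2]>.2)&(P[:,2]<.225)&(np.abs(P[:,0]-.454)<.09)&(np.abs(P[:,1]-.244)<.1)
for sx in (-1,1):
  for sy in (-1,0,1):
    e=np.array([.454,.2435])+sx*.03*np.array([.995,-.0976])+sy*.045*np.array([.0976,.995])
    q=P[m&(np.hypot(P[:,0]-e[0],P[:,1]-e[1])<.009)]; print(sx,sy,len(q),np.median(q[:,2]).round(4) if len(q) else '')
```

```text
15.7 [ 0.63254231 -1.20360778 -5.77885497] [ 0.05645822 -0.0042127   0.01800688] [0.45469275 0.2443036  0.27954265] [[0.0948, 0.9955, -0.0001], [0.9955, -0.0948, 0.0], [0.0, -0.0001, -1.0]] 0.015281678888555314
893 [0.19685022 0.20975855 0.21217055 0.2129363 ]
1615
-1 -1 0 
-1 0 0 
-1 1 0 
1 -1 100 0.2126
1 0 110 0.2125
1 1 126 0.2128
```

View pics/s6.png

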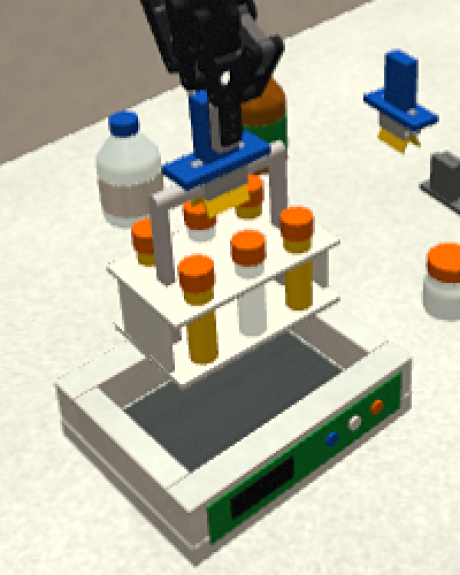

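The rack hangs level: cap tops are all at about 0.2126 m, so the feet are about 64 mm above the rim. Now I'll hold it still.

Call:
apply_moves([
  {"delta_pos":[0,0,0],"dr":[0,0,0],"hand":1},
  {"delta_pos":[0,0,0],"dr":[0,0,0],"hand":1},
  {"delta_pos":[0,0,0],"dr":[0,0,0],"hand":1},
  {"delta_pos":[0,0,0],"dr":[0,0,0],"hand":1},
  {"delta_pos":[0,0,0],"dr":[0,0,0],"hand":1},
  {"delta_pos":[0,0,0],"dr":[0,0,0],"hand":1},
  {"delta_pos":[0,0,0],"dr":[0,0,0],"hand":1},
  {"delta_pos":[0,0,0],"dr":[0,0,0],"hand":1},
])

```text
time: 16.8
ee_pos: [0.4547, 0.2443, 0.2796]
eef_rot: [[0.095, 0.995, 0.0], [0.995, -0.095, 0.0], [0.0, 0.0, -1.0]]
force: [0.0, -0.3, -6.3]
finger_gap: 0.0154
grasp_force: 68.9
```

Call:
apply_moves([
  {"delta_pos":[0,0,0],"dr":[0,0,0],"hand":1},
  {"delta_pos":[0,0,0],"dr":[0,0,0],"hand":1},
  {"delta_pos":[0,0,0],"dr":[0,0,0],"hand":1},
  {"delta_pos":[0,0,0],"dr":[0,0,0],"hand":1},
  {"delta_pos":[0,0,0],"dr":[0,0,0],"hand":1},
  {"delta_pos":[0,0,0],"dr":[0,0,0],"hand":1},
  {"delta_pos":[0,0,0],"dr":[0,0,0],"hand":1},
  {"delta_pos":[0,0,0],"dr":[0,0,0],"hand":1},
])

```text
time: 17.8
ee_pos: [0.4547, 0.2443, 0.2796]
eef_rot: [[0.095, 0.995, 0.0], [0.995, -0.095, 0.0], [0.0, 0.0, -1.0]]
force: [-0.8, 0.2, -6.7]
finger_gap: 0.0152
grasp_force: 68.9
```

Call:
apply_moves([
  {"delta_pos":[0,0,0],"dr":[0,0,0],"hand":1},
  {"delta_pos":[0,0,0],"dr":[0,0,0],"hand":1},
  {"delta_pos":[0,0,0],"dr":[0,0,0],"hand":1},
  {"delta_pos":[0,0,0],"dr":[0,0,0],"hand":1},
  {"delta_pos":[0,0,0],"dr":[0,0,0],"hand":1},
  {"delta_pos":[0,0,0],"dr":[0,0,0],"hand":1},
  {"delta_pos":[0,0,0],"dr":[0,0,0],"hand":1},
  {"delta_pos":[0,0,0],"dr":[0,0,0],"hand":1},
])

```text
time: 18.8
ee_pos: [0.4548, 0.2443, 0.2797]
eef_rot: [[0.095, 0.995, 0.0], [0.995, -0.095, 0.0], [0.0, 0.0, -1.0]]
force: [-1.6, -0.7, -5.0]
finger_gap: 0.015
grasp_force: 68.9
```

Run:
```python
from h import *
s=arm.sense(); print(s['time'],s['force'],s['ee_pos'],s['finger_gap']); print(arm.hand_in())
```

```text
18.8 [-1.55308228 -0.74938906 -5.02181658] [0.45475184 0.24428056 0.27965094] 0.014982531393371402
the job is handed in; nothing more can be done
None
```

The rack hangs level from the blue clip with its feet about 64 mm above the incubator's rim; it was held still for 3 s and handed in at 18.8 s while still gripped.

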